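Snap the cap into a bearing block with a squeeze press

TASK

Take the bearing block whose orange cap still stands out, set it in the nest of the squeeze press so that the cap and the opposite face look at the two jaws, and squeeze the press's two red handles together until the cap snaps home. Then let the handles spring open, take the block out and leave it standing upright on the floor of the blue tray beside the finished one. Do not disturb the other things on the bench.

Things in the scene. Friction and masses are not known exactly. Their poses are not given: they have to be found in the camera images.
- block: loose aluminium bearing block, 34 (its x) x 30 (its y) x 40 tall, about 0.18 kg, upright on the white mat; origin: centre of underside. An orange cap, 24 diameter, stands 7 proud of its +y face, axis 20 above the underside. Grasp it across its x faces (34 wide), from above, about 28 above its underside
- block_mid (a point): centre of the aluminium block, 20 above its underside; moves with the block
- cap (a joint): how far the cap is pressed into the block, m: 0 = 7 mm proud (start), 0.006 = home, 1 mm proud, where a stop holds it. Pressing force rises to about 21 N in the first mm, then falls; past 0.0045 it snaps home by itself and stays; short of that it springs back
- cap_face (a point): centre of the cap's outer face
- press: squeeze press on a blue base 250 x 110, fixed to the bench; origin: on the bench under the vertical pivot pin of its two crossed levers (levers at heights 45 to 66, under a clear guard plate from x -95 to +5, y +-55, top at 77, pin head to 80); x points from the handles to the nest (roughly world +y, handles on the world -y side), z up. Jaws at x +85, red handles at x about -152
- lamp (a point): centre of the underside of the press's white lamp bar, 40 (press x) x 120 (y) x 18, 224 above the bench over the handles (press x -152 to -112); its post, 14 thick, stands at press x -40, y -110, up to 243. It keeps the gripper from coming straight down on the handles: lean the tool 35 degrees, in line with them, from the handles' side
- nest (a point): centre of the nest's floor, 35 above the bench, at press x +85, y 0; axes as the press's. A steel anvil with yellow lips 5 high before and behind it (in x), 42 apart: fingers fit there, in x, above the lips. The block lies between the jaws with its y along the press's y, cap to either side
- jaw_left (a point): middle of the working face of the jaw on the press's +y side. The two jaws, 22 wide, at heights 44 to 66, stand left and right of the nest (in y), faces 47 apart when open, and close alike on the centre line; the block with its cap is 37 long. Lever arms run outside y = +-38 of the press
- handle_left_grip (a point): grip point on the axis of the left red handle (+y side of the press), about 104 above the bench, 23 mm from the centre line when open. Handles are round, 16 thick and 85 long, this point 60 from the foot; they lean 35 degrees from vertical, tops towards the press's -x (away from the nest)
- handle_right_grip (a point): the same on the right handle; both handles together are 62 wide on the outside when open
- handle_left (a joint): left handle angle, rad: 0 = open (a spring holds it there), grows as it closes; the jaws meet the capped block at about 0.06, the cap snaps home at about 0.085 and the jaws bear on the block at about 0.09; limit 0.14. About 12 N on each handle at the grip points is needed to pass the cap's peak; 20 to 40 N is right
- handle_right (a joint): right handle angle, the same; the two handles are geared together and move alike
- tray: shallow blue tray fixed on the bench, 220 (x) x 160 (y), walls 5 thick and 25 high, floor top 5 above its origin; origin: centre of underside. It stands left or right of the press, across from the mat. Its -x half is empty: about x -50 mm is a good place
- mat: white mat 240 x 170 x 2 on the bench, on which the block starts; origin: centre of underside
- done_block: finished aluminium bearing block (same size as the other, 34 x 30 x 40, its orange cap already home); loose bystander standing in the tray's +x half; origin: centre of underside
- bearing: loose steel ball-bearing ring, 42 diameter, 14 high, lying on the mat; bystander; origin: centre of underside
- spindle: loose stepped steel spindle, 38 diameter foot, 85 tall, standing on the mat; bystander; origin: centre of underside
- cup: white plastic cup, 64 diameter, 60 tall, beyond the press; bystander
- blue_box: small blue box 60 x 90 x 45, beyond the press; bystander
- seal_ring: dark steel ring, 60 diameter, 12 high, lying beyond the press; bystander
- driver: red-handled screwdriver lying at the back; bystander

How it is judged (in metres and radians):
On the way, in this order (a step that is already met when the one before it is completed fails the run):
1. the block stands in the nest, released, its cap still proud and facing a jaw (horizontal distance between block_mid and nest below 0.008 m and z of block in the frame of nest below 0.004 m and angle between block's own z axis and vertical below 0.12 rad and angle between the y axis of block and the y axis of press, either way round below 0.2 rad and value of joint cap below 0.002 m and contact force between the fingers and block below 0.2 N and linear speed of block below 0.02 m/s), for 0.2 s.
2. with the block in the nest, the handles are closed on it and the cap is home (horizontal distance between block_mid and nest below 0.012 m and z of block in the frame of nest below 0.004 m and angle between block's own z axis and vertical below 0.12 rad and value of joint cap above 0.0052 m and value of joint each of handle_left, handle_right above 0.065 rad), for 0.1 s.
At the end, for the whole second after the job is handed in: The block stands upright (within 6 degrees) and at rest on the tray's floor (origin at most 9 mm above the tray's underside, within 100 mm in x and 70 mm in y of its centre), its cap home (joint above 5.2 mm), and both handles are open again (under 0.02 rad) (value of joint cap above 0.0052 m and value of joint each of handle_left, handle_right below 0.02 rad and x of block in the frame of tray between -0.1 and 0.1 m and y of block in the frame of tray between -0.07 and 0.07 m and z of block in the frame of tray below 0.009 m and angle between block's own z axis and vertical below 0.1 rad and linear speed of block below 0.02 m/s); the robot touches nothing.
It fails at once if another thing on the bench is moved more than 30 mm (distance of any of done_block, bearing, spindle, cup, blue_box, seal_ring, driver from where it was at the start of the episode above 0.03 m).
It also fails if it takes over 72 s, if anything falls off the work surface, if the arm or the gripper's body presses on something with over 40 N, if the wrist force passes 120 N, or if a joint passes its speed limit or range.

ROBOT

A 6-joint arm with a two-finger parallel gripper is mounted at the origin on the work surface. World frame = base frame: x ahead of the robot, y to its left, z up, the work surface at z = 0. Lengths are in mm, angles in degrees, forces in N, time in s.
With the tool pointing down it reaches from about 300 to 850 mm from the base axis. Payload 4.2 kg.
Tool frame: the origin (TCP) lies midway between the tips of the shut fingers; the grasp point (between the pads) lies 19 mm behind it; z points along the fingers, y is the line along which they close (so a half turn about z gives the same grasp; the last joint's range is limited). The gripper opens to 91 mm and grips with 3 to 60 N. Pads are 32 mm wide; open, the fingers measure 118 mm over their backs; the gripper's body (76 mm by 178 mm) begins 60 mm behind the grasp point.
Start: joints at [-65.947, 18.312, 89.639, -0, 72.044, -1.146], TCP at [244.816, -520.296, 213.976] pointing down, gripper open.
Joint ranges: [-177.97, 177.97], [-48.28, 115.42], [12.27, 149.76], [-77.06, 257.06], [2.81, 150.46], [-146.56, 146.56]. Speed limits (degrees/s): [147.25, 147.25, 180, 180, 180, 180].

INTERFACE

Orientations are given as [roll, pitch, yaw] about the fixed x, y, z axes, in that order (R = Rz(yaw) Ry(pitch) Rx(roll)).
In Python, from workcell import env gives the robot as it stands.
- The arm moves only by the shell command python3 -m jog 'ROWS' [FORCE]. ROWS is a JSON object of lists of equal length, an entry for each row: "jaw": the finger opening in mm, from 0 to 91.2; "slide": the shift along the tool's x, y, z in units of 30 mm (1.0 is 30 mm), a list of three; "spin": the turn about the tool's z in units of 8 degrees (1.0 is 8 degrees). In form: {"jaw": [jaw, ...], "slide": [[dx, dy, dz], ...], "spin": [spin, ...]}. A call has 1 to 10 rows; each row shifts and turns the commanded pose from where the row before left it, along the tool's axes as they then stand; what a row does not reach is not made up. A row lasts 1/10 s, in which the tool goes at most 50 mm and 8.59 degrees, less where a joint would pass 70% of its speed; a pose out of reach is approached as far as the arm can. A call is refused whole if a number of a shift passes 1 or a number of a turn 1, either way. A call with a gripper value outside its range is refused whole. The fingers move at their own pace and stop on an object; FORCE is the grip in N (left out, the last holds). Time passes only in rows, so rows that do not move let the fingers close. It gives the time, the measured TCP pose, the force, the opening and the grip force at its end, in the units of the state.
- env.state(): the state, without advancing time (a new reading comes with each control period).
- env.grab_frame(name): name is "side" or "top" or "wrist"; returns the picture (384x512x3 uint8, red, green, blue); there is no depth.
- env.camera_model(name): a dict with "fx", "fy", "cx", "cy" (pixels), "D" ([k1, k2, p1, p2, k3] as OpenCV has them; the pictures are not rectified), "camera_from_world" (4x4, takes a point from world to camera coordinates). Camera axes: x right, y up, looking along -z (the intrinsics and any distortion apply to the point x, -y, -z); pixel columns grow to the right and rows downward; lengths in mm; the calibration is good to about 2 mm. A picture is of the moment at which its call begins: read the wrist's pose just before it. camera_model takes no time and is no camera call; for the wrist camera it gives the pose at the moment of the call.
- env.job_done(): hands the job in; it is judged then, once.
The state is a dict: "time_s": time; "qpos": joint angles; "qvel": joint speeds; "effort": joint torques, N m; "ee_pos": TCP position; "ee_rot": TCP orientation; "force": force on the tool from outside, world axes, zero at the start; "torque": the same for the moment, N m; "gripper_width": finger opening in mm; "gripper_force": force on a finger pad.
Only numpy, scipy, OpenCV 4.12 (cv2) and the standard library are available. Lean on these libraries where they do the work, as an engineer would, in place of code of your own. Each camera call takes 0.05 s, during which the arm holds its last target. There are 200 camera calls.

## Working session

There is one attempt and no reset: what is moved stays moved. The work goes in short steps, Python scripts to look and compute and a shell command to move; the robot and the scene stay as the last step left them, time stands still between calls to the robot, and variables do not carry over. Pictures are saved under pics/ and viewed, at most 10 in all, crops included, and the job is handed in when it is done.

```bash
mkdir -p pics; ls; python3 - <<'E'
from workcell import env
import cv2,json
s=env.state();print(s)
for n in("top","side"):
    im=env.grab_frame(n);cv2.imwrite(f"pics/{n}0.png",im[...,::-1])
    m=env.camera_model(n);print(n,{k:(v if not hasattr(v,'tolist') else v.tolist()) for k,v in m.items()})
E
```

```text
pics
{'time_s': 0.0, 'qpos': array([-6.59462087e+01,  1.83504197e+01,  8.97065351e+01, -7.10245760e-04,
        7.20434835e+01, -1.14628112e+00]), 'qvel': array([ 0.00771829, -0.02126365, -0.05440145,  0.11429582,  0.00851792,
       -0.11739297]), 'effort': array([-2.37972141e-03, -4.12466919e+01, -2.31980306e+01,  7.24155921e-02,
        4.56236035e-02, -1.54168138e-04]), 'ee_pos': array([ 244.61083425, -519.81506226,  213.13165041]), 'ee_rot': array([-1.79899568e+02, -1.33414318e-03,  2.52002908e+01]), 'force': array([-0.83023069,  0.48261877,  0.52573376]), 'torque': array([-0.0263436 ,  0.01110301, -0.04941939]), 'gripper_force': 0.0, 'gripper_width': 90.90211630704471}
top {'fx': 367.52537295189427, 'fy': 367.52537295189427, 'cx': 256.84591468207327, 'cy': 195.34554631337807, 'D': [-0.07698450978825809, 0.0, 0.0, 0.0, 0.0], 'camera_from_world': [[-0.01779255190430991, -0.9996482735392652, 0.019666069935259316, -6.461518617040411], [0.9856868582561729, -0.014239305764757456, 0.16798410529693855, -647.3459273890845], [-0.1676449896591235, 0.022373452601326775, 0.9855935196930267, -990.2603450542485], [0.0, 0.0, 0.0, 1.0]]}
side {'fx': 400.58425445321075, 'fy': 400.58425445321075, 'cx': 250.6169487384667, 'cy': 187.0326659253017, 'D': [-0.021298237580156455, 0.0, 0.0, 0.0, 0.0], 'camera_from_world': [[0.9725534903100578, -0.23229317166648059, -0.013401152295685998, -605.0147536538235], [0.18551016533732978, 0.739343323399745, 0.6472692088310219, -222.8165368826072], [-0.140448164965733, -0.631989978196923, 0.7621436743924408, -1019.8542755930313], [0.0, 0.0, 0.0, 1.0]]}
```

View pics/top0.png

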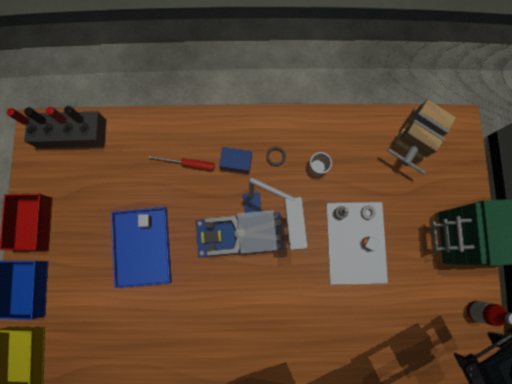

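View pics/side0.png

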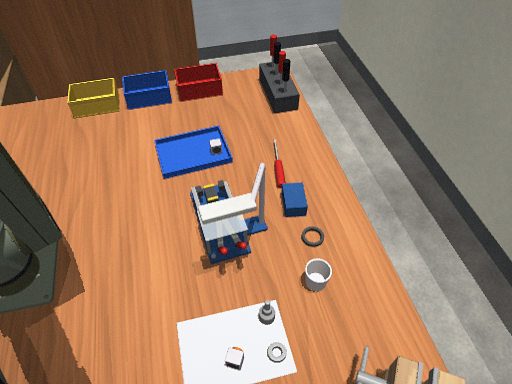

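The top view shows the block at about (367,243) on the mat with its cap up-left of it, the press at (197–283, 210–256) with the nest near (211,237), the lamp bar at (296,223), and the tray at (141,247) with the done block at (144,221). The side view agrees.

```bash
cat > h.py <<'E'
import numpy as np,cv2
from workcell import env
from scipy.spatial.transform import Rotation as R
def K(m): return np.array([[m["fx"],0,m["cx"]],[0,m["fy"],m["cy"]],[0,0,1.]])
def rays(m,px):
    u=cv2.undistortPoints(np.float64(px).reshape(-1,1,2),K(m),np.array(m["D"]))[:,0]
    T=np.array(m["camera_from_world"]); d=np.c_[u[:,0],-u[:,1],-np.ones(len(u))]@T[:3,:3]
    return -T[:3,:3].T@T[:3,3],d
def onz(m,px,z):
    o,d=rays(m,px); return (o+d*((z-o[2])/d[:,2])[:,None])
def proj(m,p):
    T=np.array(m["camera_from_world"]); c=np.float64(p).reshape(-1,3)@T[:3,:3].T+T[:3,3]
    return cv2.projectPoints(c*[1,-1,-1],np.zeros(3),np.zeros(3),K(m),np.array(m["D"]))[0][:,0]
def tri(ms,pxs):
    A=0;b=0
    for m,p in zip(ms,pxs):
        o,d=rays(m,[p]); d=d[0]/np.linalg.norm(d[0]); P=np.eye(3)-np.outer(d,d);A=A+P;b=b+P@o
    return np.linalg.solve(A,b)
def hsv(im): return cv2.cvtColor(im,cv2.COLOR_RGB2HSV)
def blobs(mask,amin):
    n,l,s,c=cv2.connectedComponentsWithStats(mask.astype(np.uint8)); return [(c[i].round(1),s[i]) for i in range(1,n) if s[i,4]>=amin]
E
python3 - <<'E'
from h import *
m=env.camera_model("top");im=cv2.imread("pics/top0.png")[...,::-1].copy();h=hsv(im)
r=lambda px,z:onz(m,px,z).round(0)[:,:2].tolist()
print("block",r([[367,243]],42),"mat",r([[328,203],[383,203],[387,283],[330,284]],2))
b=((h[...,0]>105)&(h[...,0]<128)&(h[...,1]>130)&(h[...,2]>50)).astype(np.uint8)
for c in cv2.findContours(b,0,2)[0]:
    if cv2.contourArea(c)>150:
        q=cv2.minAreaRect(c);print("blue",np.round(q[0]),q[1],q[2],r(cv2.boxPoints(q),22))
print("done",r([[144,221]],45),"lamp",r([[286,199],[301,197],[305,246],[290,248]],242),"spindle,bearing",r([[342,211]],60),r([[368,212]],10))
E
```

```text
block [[507.0, -329.0]] mat [[630.0, -231.0], [627.0, -400.0], [390.0, -395.0], [392.0, -226.0]]
blue [ 18. 290.] (57.0, 35.0) 90.0 [[468.0, 739.0], [469.0, 630.0], [307.0, 621.0], [305.0, 728.0]]
blue [225. 235.] (24.51580047607422, 19.767244338989258) 83.6598129272461 [[570.0, 109.0], [575.0, 52.0], [505.0, 45.0], [500.0, 102.0]]
blue [140. 247.] (75.9646987915039, 55.67640686035156) 86.18592071533203 [[613.0, 414.0], [621.0, 250.0], [404.0, 232.0], [395.0, 391.0]]
blue [236. 158.] (28.003816604614258, 17.61594009399414) 9.090276718139648 [[746.0, 89.0], [800.0, 81.0], [785.0, -2.0], [732.0, 7.0]]
done [[580.0, 305.0]] lamp [[606.0, -80.0], [610.0, -116.0], [496.0, -121.0], [492.0, -86.0]] spindle,bearing [[598.0, -257.0]] [[600.0, -349.0]]
```

```bash
python3 -m jog '{"jaw":[91,91,91,91,91,91,91,91,91,91],"slide":[[1,-0.23,-0.1],[1,-0.23,-0.1],[1,-0.23,-0.1],[1,-0.23,-0.1],[1,-0.23,-0.1],[1,-0.23,-0.1],[1,-0.23,-0.1],[1,-0.23,-0.1],[1,-0.23,0],[0,0,0]],"spin":[0,0,0,0,0,0,0,0,0,0]}'
python3 - <<'E'
from h import *
s=env.state();print(s["ee_pos"],s["ee_rot"],s["time_s"]);m=env.camera_model("wrist");im=env.grab_frame("wrist");cv2.imwrite("pics/w1.png",im[...,::-1])
T=np.array(m["camera_from_world"]);print("cam",-T[:3,:3].T@T[:3,3],T[2,:3],m["fx"]);np.save("w1m.npy",m,allow_pickle=True)
print(proj(m,[[507,-329,42]]))
E
```

```text
time_s: 1.1
ee_pos: [465.0, -346.9, 237.4]
ee_rot: [-179.9, -0.1, 25.4]
force: [-0.9, -0.3, 0.4]
gripper_width: 91.5
gripper_force: 0.0
[ 464.97691274 -346.86751745  237.42467062] [-1.79941185e+02 -6.21209901e-02  2.54144753e+01] 1.1
cam [ 541.88446026 -312.36159853  407.5214153 ] [0.26279297 0.12458702 0.95677475] 328.68958356462497
[[255.91278616 131.92924005]]
```

View pics/w1.png

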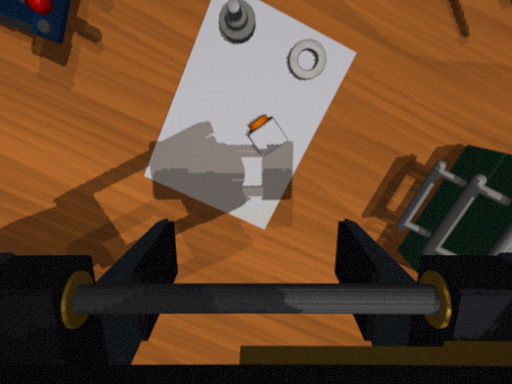

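The wrist view shows the block's top at about (268,135), its cap to the upper left at (258,122), the spindle at (237,18) and the bearing at (307,59). I'll go closer and turn to about the block's yaw.

```bash
python3 -m jog '{"jaw":[91,91,91,91,91,91,91],"slide":[[0.15,0.3,0.9],[0.15,0.3,0.9],[0.17,0.28,0.8],[0,0,0],[0,0,0],[0,0,0],[0,0,0]],"spin":[-1,-1,-1,-1,-0.7,0,0]}'
python3 - <<'E'
from h import *
s=env.state();m=env.camera_model("wrist");im=env.grab_frame("wrist")
print(s["ee_pos"],s["ee_rot"],s["time_s"])
np.save("w2m.npy",m,allow_pickle=True);np.save("w2.npy",im)
c=proj(m,[[507,-329,42]])[0].astype(int);print(c)
x0,y0=c[0]-75,max(0,c[1]-60)
cv2.imwrite("pics/w2.png",cv2.resize(im[y0:y0+120,x0:x0+150,::-1],None,fx=5,fy=5,interpolation=cv2.INTER_CUBIC));print(x0,y0)
E
```

```text
time_s: 1.85
ee_pos: [488.0, -364.0, 159.9]
ee_rot: [-180.0, 0.0, 62.6]
force: [-0.3, 0.5, 0.2]
gripper_width: 90.8
gripper_force: 0.0
[ 487.95812894 -363.95394858  159.91112151] [-1.79983273e+02  1.35261942e-02  6.26276219e+01] 1.85
[254 146]
179 86
```

View pics/w2.png

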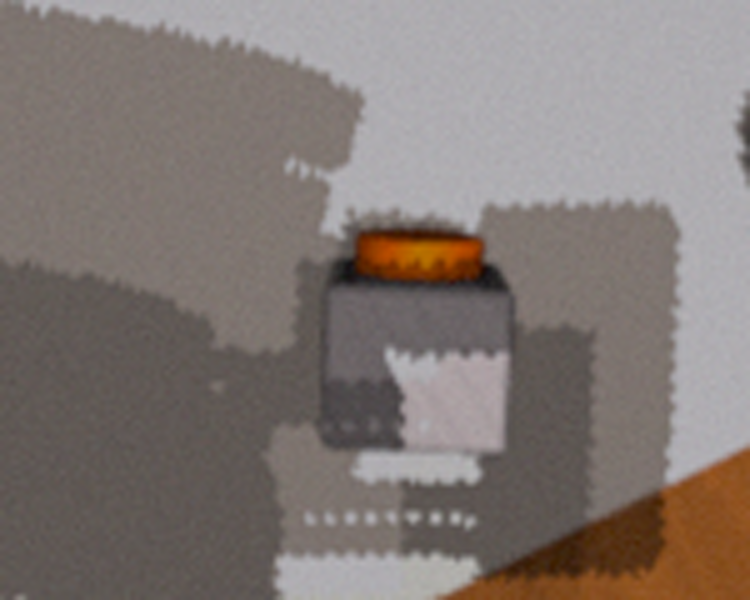

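The crop shows the block nearly square to the tool: top corners at crop (330,287), (512,290), (503,452), (321,447), with the cap above at (420,256).

```bash
python3 - <<'E'
from h import *
m=np.load("w2m.npy",allow_pickle=True).item()
px=(np.array([[330,287],[512,290],[503,452],[321,447]])+.5)/5-.5+[179,86]
P=onz(m,px,42);print(P.round(1));c=P.mean(0)
v=P[1]-P[0]+P[2]-P[3];w=P[0]-P[3]+P[1]-P[2];print(c,np.linalg.norm(v)/2,np.linalg.norm(w)/2,np.degrees(np.arctan2(v[1],v[0])),np.degrees(np.arctan2(w[1],w[0])))
s=env.state();Rm=R.from_euler('xyz',s["ee_rot"],degrees=True).as_matrix();print(Rm.T@(np.r_[c[:2],2+28+0]-s["ee_pos"]))
E
```

```text
[[ 501.  -322.6   42. ]
 [ 529.  -337.7   42. ]
 [ 514.8 -363.1   42. ]
 [ 486.2 -347.2   42. ]]
[ 507.74970535 -342.66898232   42.        ] 32.27325440882496 28.90640751921429 -28.627533609696098 59.82499876885529
[ 27.8930796    7.69964777 130.04626867]
```

```bash
python3 -m jog '{"jaw":[91,91,91,91,91,91,40,30,30,30],"slide":[[0.47,0.13,0.9],[0.46,0.13,0.9],[0,0,0.9],[0,0,0.9],[0,0,0.9],[0,0,0.45],[0,0,0],[0,0,0],[0,0,0],[0,0,0]],"spin":[0.2,0,0,0,0,0,0,0,0,0]}' 25
python3 -m jog '{"jaw":[30,30],"slide":[[0,0,0],[0,0,0]],"spin":[0,0]}'
```

```text
time_s: 2.9
ee_pos: [509.4, -343.0, 12.9]
ee_rot: [179.8, 0.0, 61.2]
force: [0.3, 0.4, 0.1]
gripper_width: 62.1
gripper_force: 0.0
time_s: 3.1
ee_pos: [508.9, -342.6, 12.1]
ee_rot: [179.9, 0.0, 61.2]
force: [-0.0, 0.7, -1.4]
gripper_width: 46.2
gripper_force: 0.0
```

```bash
python3 -m jog '{"jaw":[30,30,30,30,30,30,30,30,30,30],"slide":[[0,0,0],[0,0,0],[0,0,0],[0,0,-0.4],[0,0,-1],[0,0,-1],[0,0,-1],[0,0,-1],[0,0,-1],[0,0,-1]],"spin":[0,0,0,0,0,0,0,0,0,0]}' 30
python3 - <<'E'
from h import *
m=env.camera_model("top");im=cv2.imread("pics/top0.png")[...,::-1].copy()
cv2.imwrite("pics/p.png",cv2.resize(im[170:270,185:310,::-1],None,fx=6,fy=6,interpolation=cv2.INTER_CUBIC))
E
```

```text
time_s: 4.1
ee_pos: [508.6, -342.4, 205.2]
ee_rot: [180.0, 0.0, 61.2]
force: [0.3, 0.4, -2.3]
gripper_width: 33.6
gripper_force: 30.0
```

View pics/p.png

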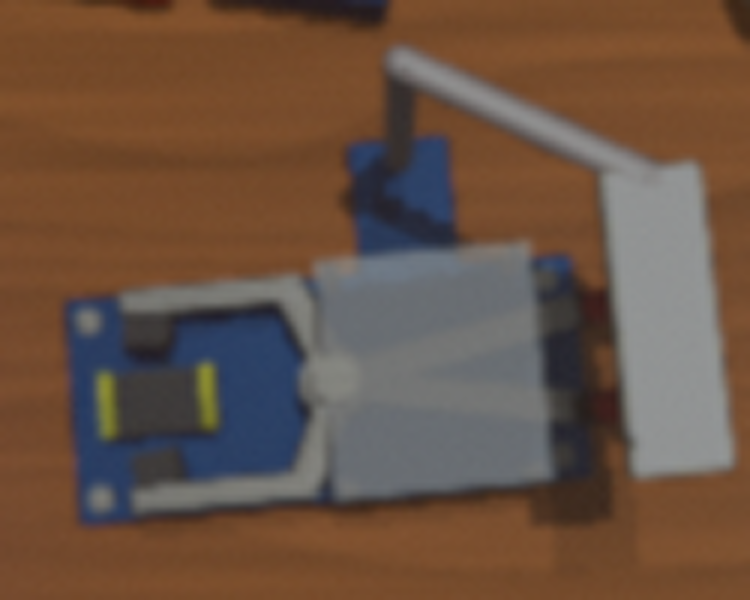

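The crop of the top view shows the yellow lips at crop (107,405) and (207,396), the pivot pin head at (333,379), base corners at (67,298) and (82,522), the lamp bar at (600–735, 165–475) and the post's top at (398,62).

```bash
python3 - <<'E'
from h import *
m=env.camera_model("top")
q=lambda L:(np.array(L)+.5)/6-.5+[185,170]
lips=onz(m,q([[107,405],[207,396]]),40);pin=onz(m,q([[333,379]]),80)[0];nest=lips.mean(0)
base=onz(m,q([[67,298],[82,522]]),12);lamp=onz(m,q([[600,172],[700,163],[735,468],[634,477]]),242)
print("lips",lips.round(1),np.linalg.norm(lips[0]-lips[1]),"pin",pin,"nest",nest,"base",base.round(1),np.linalg.norm(base[0]-base[1]));print(lamp.round(1))
a=lambda v:np.degrees(np.arctan2(v[1],v[0]))
print("press x angle",a(lips[0]-lips[1]),a(nest-pin),a(base[0]-base[1])+90,a(lamp[0]-lamp[3])+90, a(lamp[0]-lamp[1]),"d",np.linalg.norm((nest-pin)[:2]))
E
```

```text
lips [[532.1 138.9  40. ]
 [535.7  91.7  40. ]] 47.29611229058611 pin [540.08255579  31.22377761  80.        ] nest [533.91839331 115.30688709  40.        ] base [[586.1 162.2  12. ]
 [477.8 154.2  12. ]] 108.52090736278552
[[ 607.5  -77.1  242. ]
 [ 610.5 -116.2  242. ]
 [ 492.6 -125.3  242. ]
 [ 490.   -86.6  242. ]]
press x angle 94.30536949707216 94.19287317720175 94.21918761041458 94.60780887384085 94.34373292220931 d 84.30875517971596
```

```bash
python3 -m jog '{"jaw":[30,30,30,30,30,30,30,30,30,30],"slide":[[0.98,-0.47,-0.8],[0.98,-0.47,-0.8],[0.98,-0.47,-0.8],[0.98,-0.47,-0.8],[0.98,-0.47,0],[0.98,-0.47,0],[0.98,-0.47,0],[0.98,-0.47,0],[0.98,-0.47,0],[0.98,-0.47,0]],"spin":[0,0,0,0,0,0,0,0,0,0]}'
python3 -m jog '{"jaw":[30,30,30,30,30,30,30,30,30,30],"slide":[[0.98,-0.47,0],[0.98,-0.47,0],[0.98,-0.47,0],[0.98,-0.47,0],[0,0,0],[0,0,0],[0,0,0],[0,0,0],[0,0,0],[0,0,0]],"spin":[0,0,0,0,1,1,1,1,1,1]}'
python3 -m jog '{"jaw":[30,30,30],"slide":[[0,0,0.9],[0,0,0.9],[0,0,0]],"spin":[1,0.1,0]}'
python3 - <<'E'
from h import *
s=env.state();m=env.camera_model("wrist");im=env.grab_frame("wrist");print(s["ee_pos"],s["ee_rot"],s["time_s"],s["gripper_width"]);np.save("w3m.npy",m,allow_pickle=True)
cv2.imwrite("pics/w3.png",im[...,::-1])
E
```

```text
time_s: 5.1
ee_pos: [526.5, -15.5, 299.9]
ee_rot: [180.0, -0.0, 61.2]
force: [0.6, -0.1, -2.2]
gripper_width: 34.0
gripper_force: 30.0
time_s: 6.1
ee_pos: [533.8, 113.4, 299.8]
ee_rot: [180.0, -0.0, 12.9]
force: [0.8, 0.1, -1.8]
gripper_width: 33.9
gripper_force: 30.0
time_s: 6.4
ee_pos: [531.5, 112.9, 242.3]
ee_rot: [180.0, 0.4, 4.4]
force: [-0.7, 0.7, -2.0]
gripper_width: 33.6
gripper_force: 30.0
[531.46793448 112.9367392  242.2738538 ] [179.95051156   0.44344782   4.41036013] 6.4 33.58886724335231
```

View pics/w3.png

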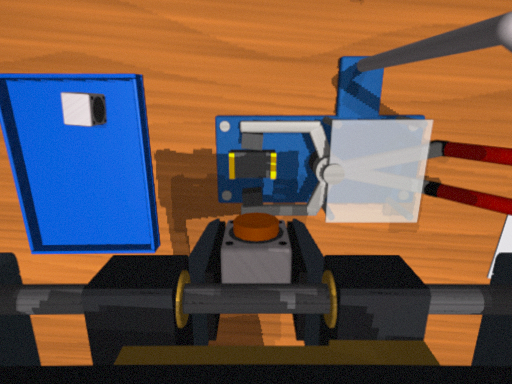

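The wrist view shows the yellow lips at (232,165) and (272,164), the pin at (330,172), both red handles at right, the tray at left, and the held block with its cap facing up-image and top front edge at row ~246.

```bash
python3 - <<'E'
from h import *
m=np.load("w3m.npy",allow_pickle=True).item();im=cv2.imread("pics/w3.png")[...,::-1].copy();h=hsv(im)
b=blobs((abs(h[...,0].astype(int)-29)<6)&(h[...,1]>150)&(h[...,2]>120),30);print(b)
B=[x[0] for x in b if x[0][1]<200];L=onz(m,B,40);print("lips",L.round(1),"nest",L.mean(0),"pin",onz(m,[[330,172]],80).round(1))
s=env.state();t=s["ee_pos"];Rm=R.from_euler('xyz',s["ee_rot"],degrees=True).as_matrix();print(t,s["ee_rot"])
E=onz(m,[[222,246],[291,246]],t[2]+31);print("front edge in tool",(E-t)@Rm)
tr=onz(m,[[3,75],[141,75],[158,250],[34,252]],25);print("tray rim",tr.round(0), tr.mean(0))
E
```

```text
[(array([272.6, 174.1]), array([270, 169,   6,  10,  50], dtype=int32))]
lips [[528.5  91.6  40. ]] nest [528.46106686  91.5836213   40.        ] pin [[544.8  35.6  80. ]]
[532.89627183 113.18691815 244.46912543] [179.97681161   0.19927348   4.42521092]
front edge in tool [[ 17.73967225 -14.07937855 -31.0675866 ]
 [ 17.73106965  17.37612725 -31.0548262 ]]
tray rim [[612. 394.  25.]
 [625. 245.  25.]
 [413. 229.  25.]
 [398. 388.  25.]] [512.07065724 314.20964366  25.        ]
```

```bash
python3 - <<'E'
from h import *
for k in range(2): s=env.state();m=env.camera_model("wrist");im=env.grab_frame("wrist");h=hsv(im)
t=s["ee_pos"];print(t,s["ee_rot"]);Rm=R.from_euler('xyz',s["ee_rot"],degrees=True).as_matrix()
k=((abs(h[...,0].astype(int)-29)<9)&(h[...,1]>130)&(h[...,2]>50)).astype(np.uint8);k[:130]=0;k[200:]=0
k=cv2.dilate(k,np.ones((5,3)));b=blobs(k,30)
for c,st in b: print(c,st)
B=[[st[0]+(st[2]-1)/2,st[1]+(st[3]-1)/2] for c,st in b]
L=onz(m,B,40);print(L.round(1),L.mean(0),"pin",onz(m,[[330,172]],80))
cv2.imwrite("pics/w4.png",np.hstack([cv2.resize(im[120:220,205:305,::-1],None,fx=4,fy=4,interpolation=2),cv2.resize(im[210:310,205:305,::-1],None,fx=4,fy=4,interpolation=2)]))
np.save("w4m.npy",m,allow_pickle=True)
E
```

```text
[534.04680565 113.39997411 246.02392059] [ 1.79998918e+02 -1.11429493e-02  4.42386163e+00]
[232.4 168.2] [229 153   8  31 237]
[272.7 168.4] [269 153   8  31 234]
[[535.4 139.4  40. ]
 [539.1  92.9  40. ]] [537.25201176 116.16529774  40.        ] pin [[547.94534723  35.36180052  80.        ]]
```

View pics/w4.png

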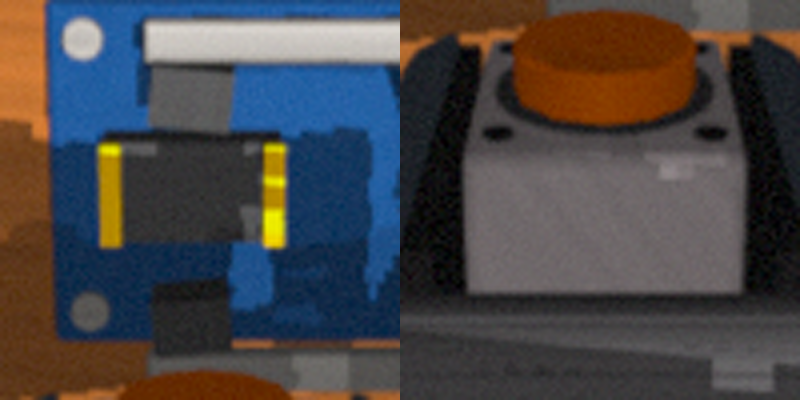

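The crops show the nest's anvil centred at (253,168) between the lips, the jaws above and below it, and the held block's top face with front edge at row ~248.6, rear at ~283, columns 222–291.

```bash
python3 - <<'E'
from h import *
m=np.load("w4m.npy",allow_pickle=True).item();t=np.array([534.05,113.4,246.0]);y=np.radians(4.42)
Rm=R.from_euler('xyz',[180,0,4.42],degrees=True).as_matrix()
px=[[221.8,248.6],[291,248.6],[290.5,283],[222.2,283]]
for dz in(31,26,21):
    E=onz(m,px,t[2]+dz);e=(E-t)@Rm;print(dz,e[:,:2].round(1).tolist(),e.mean(0).round(1))
J=lambda a:(np.array(a)+.5)/4-.5+[205,120]
q=onz(m,J([[150,128],[232,130],[153,303],[230,303]]),66);print("jaw",q.round(1),q.mean(0))
q=onz(m,J([[150,66],[232,68],[153,352],[230,352]]),66);print("jaw outer",q.round(1),q.mean(0))
E
```

```text
31 [[16.6, -14.6], [16.6, 17.5], [-1.6, 17.9], [-1.6, -15.0]] [  7.5   1.5 -31. ]
26 [[14.1, -15.2], [14.1, 18.1], [-4.7, 18.5], [-4.7, -15.5]] [  4.7   1.5 -26. ]
21 [[11.6, -15.8], [11.7, 18.7], [-7.8, 19.1], [-7.8, -16.1]] [  1.9   1.5 -21. ]
jaw [[559.8 128.8  66. ]
 [561.  106.9  66. ]
 [511.1 124.7  66. ]
 [512.7 103.3  66. ]] [536.1593412  115.91631486  66.        ]
jaw outer [[576.2 129.8  66. ]
 [577.4 108.2  66. ]
 [496.7 123.8  66. ]
 [498.4 102.1  66. ]] [537.15580728 115.98976927  66.        ]
```

```bash
python3 -m jog '{"jaw":[30,30,30,30,30,30,30,30,30],"slide":[[-0.04,-0.1,0.9],[0,0,0.9],[0,0,0.9],[0,0,0.9],[0,0,0.9],[0,0,0.9],[0,0,0.6],[0,0,0.2],[0,0,0]],"spin":[0,0,0,0,0,0,0,0,0]}'
python3 -m jog '{"jaw":[30,30,30,30,30],"slide":[[0,0,0.15],[0,0,0.15],[0,0,0.1],[0,0,0.07],[0,0,0]],"spin":[0,0,0,0,0]}'
```

```text
time_s: 7.45
ee_pos: [533.4, 116.4, 60.1]
ee_rot: [-180.0, -0.1, 4.4]
force: [0.4, -1.2, -3.0]
gripper_width: 33.9
gripper_force: 30.0
time_s: 7.95
ee_pos: [532.4, 116.2, 45.2]
ee_rot: [180.0, 0.0, 4.4]
force: [0.2, -0.9, -1.2]
gripper_width: 33.7
gripper_force: 30.0
```

```bash
python3 -m jog '{"jaw":[30,30,38,46,56,60,60,60],"slide":[[0,0,0.04],[0,0,0],[0,0,0],[0,0,0],[0,0,0],[0,0,0],[0,0,0],[0,0,0]],"spin":[0,0,0,0,0,0,0,0]}'
python3 -m jog '{"jaw":[60,60,60,60,60,60,60,60],"slide":[[0,0,-0.5],[0,0,-1],[0,0,-1],[0,0,-1],[0,0,-1],[0,0,-1],[0,0,-1],[0,0,0]],"spin":[0,0,0,0,0,0,0,0]}'
python3 - <<'E'
from h import *
s=env.state();m=env.camera_model("wrist");im=env.grab_frame("wrist");h=hsv(im);print(s["ee_pos"],s["ee_rot"])
a=cv2.resize(im[130:230,205:305,::-1],None,fx=4,fy=4,interpolation=2)
t=env.grab_frame("top");b=cv2.resize(t[205:265,190:250,::-1],(400,400),interpolation=2)
cv2.imwrite("pics/w5.png",np.hstack([a,b]));np.save("w5m.npy",m,allow_pickle=True)
E
```

```text
time_s: 8.75
ee_pos: [532.5, 116.2, 44.1]
ee_rot: [180.0, -0.0, 4.4]
force: [-0.5, 0.4, -0.1]
gripper_width: 59.9
gripper_force: 0.0
time_s: 9.55
ee_pos: [534.8, 116.7, 243.6]
ee_rot: [-179.9, -0.5, 4.4]
force: [-0.1, 0.4, -0.1]
gripper_width: 60.0
gripper_force: 0.0
[534.83724027 116.71174557 243.63114371] [-179.94348931   -0.52996779    4.40024276]
```

View pics/w5.png

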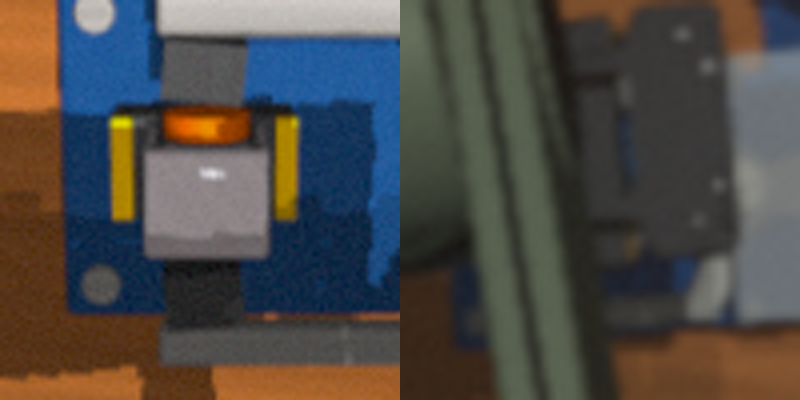

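The crop shows the block sitting between the lips and jaws with its orange cap toward the upper (world +x) jaw, released and upright. Next I need a lean, which the rows can only get by the arm's reach limit; I'll try that in free space on the left, in line with the press's x.

```bash
python3 -m jog '{"jaw":[91,91,91,91,91,91,91,91,91,91],"slide":[[0,0,-0.3],[0,0,-0.3],[0,0,-0.3],[0,0,-0.3],[0,0,-0.3],[0,0,-0.3],[0,0,-0.3],[0,0,-0.3],[0,0,-0.3],[0,0,-0.3]],"spin":[-1,-1,-1,-1,-1,-1,-1,-1,-1,-1]}'
python3 -m jog '{"jaw":[91,91,91,91,91,91,91,91,91,91],"slide":[[0,0,-0.3],[0,0,-0.3],[0.88,-1,-0.3],[0.88,-1,-0.3],[0.88,-1,-0.3],[0.88,-1,-0.3],[0.88,-1,0],[0.88,-1,0],[0.88,-1,0],[0.88,-1,0]],"spin":[-1,-0.25,0,0,0,0,0,0,0,0]}'
python3 -m jog '{"jaw":[91,91,91,91,91,91,91,91,91,91],"slide":[[0.88,-1,0],[0.88,-1,0],[0.88,-1,0],[0.88,-1,0],[0.88,-1,0],[0.88,-1,0],[0.88,-1,0],[0.88,-1,0],[0.88,-1,0],[0.88,-1,0]],"spin":[0,0,0,0,0,0,0,0,0,0]}'
python3 - <<'E'
from h import *
print(env.state()["qpos"].round(1))
E
```

```text
time_s: 10.65
ee_pos: [531.8, 116.1, 327.3]
ee_rot: [-179.8, 0.1, 84.7]
force: [0.7, 0.5, -0.0]
gripper_width: 91.1
gripper_force: 0.0
time_s: 11.65
ee_pos: [275.3, 308.7, 381.3]
ee_rot: [-179.9, 0.1, 94.4]
force: [-1.4, 0.6, 0.5]
gripper_width: 91.0
gripper_force: 0.0
time_s: 12.65
ee_pos: [-43.8, 549.0, 380.9]
ee_rot: [180.0, 0.2, 94.4]
force: [-0.2, 1.1, 0.0]
gripper_width: 90.6
gripper_force: 0.0
[93.4 13.1 73.4 -0.  93.7 89. ]
```

```bash
python3 -m jog '{"jaw":[91,91,91,91,91,91,91,91,91,91],"slide":[[1,0,0],[1,0,0],[1,0,0],[1,0,0],[1,0,0],[1,0,0],[1,0,0],[1,0,0],[1,0,0],[1,0,0]],"spin":[0,0,0,0,0,0,0,0,0,0]}'
python3 -c "
from h import *
print(env.state()['qpos'].round(1))"
python3 -m jog '{"jaw":[91,91,91,91],"slide":[[1,0,0],[1,0,0],[1,0,0],[1,0,0]],"spin":[0,0,0,0]}'
python3 -c "
from h import *
print(env.state()['qpos'].round(1))"
```

```text
time_s: 13.65
ee_pos: [-63.9, 829.8, 356.2]
ee_rot: [-180.0, 0.2, 94.4]
force: [0.5, 2.3, -2.7]
gripper_width: 90.9
gripper_force: 0.0
[ 93.6  49.8  12.9   0.  117.6  89.2]
time_s: 14.05
ee_pos: [-67.7, 878.3, 331.2]
ee_rot: [180.0, -5.0, 94.4]
force: [0.1, 0.0, -0.9]
gripper_width: 91.3
gripper_force: 0.0
[9.360e+01 5.180e+01 1.230e+01 1.000e-01 1.109e+02 8.930e+01]
```

```bash
python3 -c "
from h import *
for i in range(4):
    print(env.state()['qpos'].round(3),env.state()['qvel'].round(2)); env.grab_frame('wrist')"
```

```text
[9.36330e+01 5.18260e+01 1.22680e+01 6.80000e-02 1.10862e+02 8.92610e+01] [  0.08   6.87  -0.02   0.2  -16.39   0.09]
[9.36330e+01 5.19770e+01 1.23760e+01 6.80000e-02 1.10766e+02 8.92630e+01] [ 0.    0.85  1.11 -0.09  3.34  0.02]
[9.3636e+01 5.1975e+01 1.2380e+01 6.7000e-02 1.1093e+02 8.9265e+01] [ 0.07 -0.66 -0.7  -0.03  2.3  -0.08]
[9.36350e+01 5.19340e+01 1.23340e+01 6.80000e-02 1.11003e+02 8.92630e+01] [ 0.04 -0.83 -0.97 -0.02  0.81  0.04]
```

```bash
python3 -m jog '{"jaw":[91,91,91,91,91,91,91,91,91,91],"slide":[[0.7,0,0],[0.7,0,0],[0.7,0,0],[0.7,0,0],[0.7,0,0],[0.7,0,0],[0.7,0,0],[0.7,0,0],[0.7,0,0],[0,0,0]],"spin":[0,0,0,0,0,0,0,0,0,0]}'
python3 -c "
from h import *
print(env.state()['qpos'].round(3))"
```

```text
time_s: 15.25
ee_pos: [-72.8, 944.6, 283.4]
ee_rot: [180.0, -11.3, 94.4]
force: [-0.5, -0.1, -0.2]
gripper_width: 91.0
gripper_force: 0.0
[ 93.658  55.287  12.365   0.145 101.075  89.301]
```

```bash
python3 -m jog '{"jaw":[91,91,91,91,91,91,91,91,91,91],"slide":[[1,0,-0.9],[1,0,-0.9],[1,0,-0.9],[1,0,-0.9],[1,0,-0.9],[1,0,-0.9],[1,0,-0.9],[1,0,-0.9],[1,0,-0.9],[0,0,0]],"spin":[0,0,0,0,0,0,0,0,0,0]}'
python3 -c "
from h import *
print(env.state()['qpos'].round(3))"
```

```text
time_s: 16.25
ee_pos: [-70.7, 918.1, 457.4]
ee_rot: [180.0, -24.3, 94.4]
force: [-0.6, -0.1, 0.8]
gripper_width: 91.2
gripper_force: 0.0
[93.565 44.977 12.268  0.345 98.455 89.29 ]
```

```bash
python3 -m jog '{"jaw":[91,91,91,91,91,91,91,91],"slide":[[1,0,-0.9],[1,0,-0.9],[1,0,-0.9],[1,0,-0.9],[1,0,-0.9],[1,0,-0.9],[0.8,0,-0.8],[0,0,0]],"spin":[0,0,0,0,0,0,0,0]}'
python3 -c "
from h import *
s=env.state();print(s['qpos'].round(3),s['ee_rot'])"
```

```text
time_s: 17.05
ee_pos: [-67.1, 871.4, 587.9]
ee_rot: [180.0, -33.7, 94.4]
force: [-0.0, 0.1, 1.0]
gripper_width: 91.2
gripper_force: 0.0
[93.449 36.91  12.27   0.529 97.083 89.274] [179.99721377 -33.7396702   94.40020434]
```

```bash
A='"jaw":[91,91,91,91,91,91,91,91,91,91]'; python3 -m jog '{"jaw":[91,91,91,91,91,91,91,91,91,91],"slide":[[-0.98,0.45,-0.47],[-0.98,0.45,-0.47],[-0.98,0.45,-0.47],[-0.98,0.45,-0.47],[-0.98,0.45,-0.47],[-0.98,0.45,-0.47],[-0.98,0.45,-0.47],[-0.98,0.45,-0.47],[-0.98,0.45,-0.47],[-0.98,0.45,-0.47]],"spin":[0,0,0,0,0,0,0,0,0,0]}'
python3 -m jog '{"jaw":[91,91,91,91,91,91,91,91,91,91],"slide":[[-0.98,0.45,-0.47],[-0.98,0.45,-0.47],[-0.98,0.45,-0.47],[-0.98,0.45,-0.47],[-0.98,0.45,-0.47],[-0.98,0.45,-0.47],[-0.98,0.45,-0.47],[-0.98,0.45,-0.47],[-0.98,0.45,-0.47],[-0.98,0.45,-0.47]],"spin":[0,0,0,0,0,0,0,0,0,0]}'
python3 -c "
from h import *
s=env.state();print(s['qpos'].round(3),s['ee_rot'])"
```

```text
time_s: 18.05
ee_pos: [90.4, 565.8, 539.4]
ee_rot: [-180.0, -33.4, 94.4]
force: [0.0, -0.4, 0.1]
gripper_width: 90.8
gripper_force: 0.0
time_s: 19.05
ee_pos: [249.7, 253.9, 495.8]
ee_rot: [180.0, -33.4, 94.4]
force: [-0.1, -0.4, -0.2]
gripper_width: 90.8
gripper_force: 0.0
[ 12.363 -13.755  91.925  33.225  95.516  13.129] [179.98310373 -33.41785159  94.39915487]
```

```bash
python3 -m jog '{"jaw":[91,91,91,91,91,91,91,91,91,91],"slide":[[-0.98,0.45,-0.47],[-0.98,0.45,-0.47],[-0.98,0.45,-0.47],[-0.98,0.45,-0.47],[-0.98,0.45,-0.47],[-0.98,0.45,-0.47],[-0.98,0.45,-0.47],[-0.98,0.45,-0.47],[-0.98,0.45,-0.47],[-0.98,0.45,-0.47]],"spin":[0,0,0,0,0,0,0,0,0,0]}'
python3 -m jog '{"jaw":[91,91,91,91,91,91,91,91],"slide":[[-0.98,0.45,-0.47],[-0.98,0.45,-0.47],[-0.98,0.45,-0.47],[-0.98,0.45,-0.47],[-0.98,0.45,-0.47],[-0.98,0.45,-0.47],[-0.98,0.45,-0.47],[0,0,0]],"spin":[0,0,0,0,0,0,0,0]}'
python3 - <<'E'
from h import *
s=env.state();print(s['qpos'].round(1),s['ee_rot'])
Rm=R.from_euler('xyz',s['ee_rot'],degrees=True).as_matrix()
px=np.array([-.0758,.9971,0]);o=np.array([535.5,116.2,0])-85*px;g=o-152*px+[0,0,104]
S=g+19*Rm[:,2]-120*Rm[:,2];print("grip",g,"standoff",S,"slide mm",Rm.T@(S-s['ee_pos']))
for n in("wrist","side","top"):
    m=env.camera_model(n);im=env.grab_frame(n);cv2.imwrite(f"pics/h_{n}.png",im[...,::-1]);np.save(f"h_{n}m.npy",m,allow_pickle=True);print(n,proj(m,[g]))
E
```

```text
time_s: 20.05
ee_pos: [409.5, -58.0, 451.2]
ee_rot: [-180.0, -33.4, 94.3]
force: [0.9, 0.7, 0.1]
gripper_width: 91.0
gripper_force: 0.0
time_s: 20.85
ee_pos: [522.3, -278.3, 416.2]
ee_rot: [-179.7, -33.6, 94.1]
force: [0.8, 0.6, -1.0]
gripper_width: 90.9
gripper_force: 0.0
[-41.7  29.7  51.1  26.7 121.9 -36.1] [-179.70248038  -33.57687627   94.05597618]
grip [ 553.4646 -120.1127  104.    ] standoff [ 557.93862879 -175.79354144  188.14646138] slide mm [-43.03123248  44.11553471 244.91043466]
wrist [[281.8295205  175.44562216]]
side [[233.52425363 247.20360107]]
top [[296.33897843 226.1849545 ]]
```

View pics/h_wrist.png

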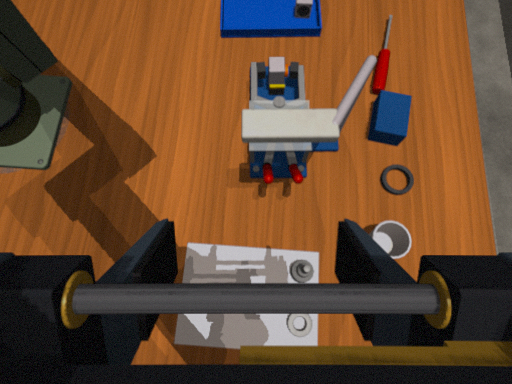

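The wrist view shows the handle tops at (268,176) and (297,176), midway at column 282.5, close to the predicted 281.8; the lamp bar is above them and the block sits in the nest.

```bash
python3 -m jog '{"jaw":[91,91,91,91,91,91,91,91,91,91],"slide":[[-0.16,0.16,0.91],[-0.16,0.16,0.91],[-0.16,0.16,0.91],[-0.16,0.16,0.91],[-0.16,0.16,0.91],[-0.16,0.16,0.91],[-0.16,0.16,0.91],[-0.16,0.17,0.91],[-0.15,0.17,0.88],[0,0,0]],"spin":[0,0,0,0,0,0,0,0,0,0]}'
python3 - <<'E'
from h import *
env.grab_frame("wrist");s=env.state();print(s['qpos'].round(1),s['ee_rot'],s['ee_pos'])
Rm=R.from_euler('xyz',s['ee_rot'],degrees=True).as_matrix()
px=np.array([-.0758,.9971,0]);py=np.array([-.9971,-.0758,0]);o=np.array([535.5,116.2,0])-85*px
top=o-(152+25*.5736)*px+[0,0,104+25*.819]
m=env.camera_model("wrist");im=env.grab_frame("wrist");print("tops predicted",proj(m,[top+23*py,top-23*py]))
g=o-152*px+[0,0,104];print("slide",Rm.T@(g+19*Rm[:,2]-s['ee_pos']))
h=hsv(im);k=((h[...,0]<6)|(h[...,0]>174))&(h[...,1]>150)&(h[...,2]>60)
print(blobs(k,40))
mt=env.camera_model("top");T=np.array(m["camera_from_world"]);print("cam",-T[:3,:3].T@T[:3,3])
cv2.imwrite("pics/h2.png",im[...,::-1])
E
```

```text
time_s: 22.0
ee_pos: [554.7, -169.6, 191.7]
ee_rot: [-179.7, -33.6, 94.4]
force: [-1.2, -0.2, -0.1]
gripper_width: 91.2
gripper_force: 0.0
[-32.9  29.9  82.1  25.9  89.9 -42.6] [-179.91227919  -33.47923451   94.46881538] [ 555.53555447 -170.88179514  193.46837385]
tops predicted [[227.06781994 211.08025109]
 [284.42740617 211.27003014]]
slide [ -7.00222699   2.04822341 121.63115215]
[(array([420.6,  41.6]), array([406,   8,  27,  55, 628], dtype=int32)), (array([230.5, 200.5]), array([220, 179,  21,  40, 555], dtype=int32)), (array([282.9, 200. ]), array([274, 179,  21,  40, 568], dtype=int32))]
cam [ 559.74051917 -196.6081662   380.94509448]
```

View pics/h2.png

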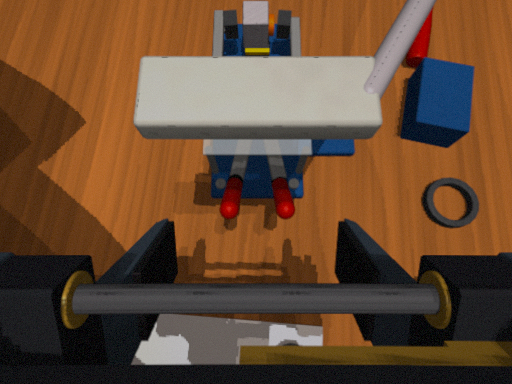

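The view shows the handles centred between the open fingers: tops at (230,208) and (285,208), below the lamp bar at (258,97). Going straight in along the tool.

```bash
python3 -m jog '{"jaw":[91,91,91,91,91,91,91],"slide":[[-0.07,0.04,0.7],[-0.07,0.04,0.7],[0,0,0.7],[0,0,0.7],[0,0,0.7],[0,0,0.5],[0,0,0]],"spin":[0,0,0,0,0,0,0]}'
python3 -m jog '{"jaw":[45,45,45,45,45,45,45,45,45,45],"slide":[[0,0,0],[0,0,0],[0,0,0],[0,0,0],[0,0,0],[0,0,0],[0,0,0],[0,0,0],[0,0,0],[0,0,0]],"spin":[0,0,0,0,0,0,0,0,0,0]}' 32
```

```text
time_s: 22.8
ee_pos: [553.8, -109.6, 91.2]
ee_rot: [180.0, -33.4, 94.4]
force: [0.2, -0.7, 0.1]
gripper_width: 91.0
gripper_force: 0.0
time_s: 23.8
ee_pos: [551.8, -111.1, 90.6]
ee_rot: [-179.7, -33.3, 94.4]
force: [-6.6, -4.8, 3.1]
gripper_width: 45.2
gripper_force: 3.3
```

```bash
python3 -m jog '{"jaw":[25,25,25,25,25,25,25,25,25,25],"slide":[[0,0,0],[0,0,0],[0,0,0],[0,0,0],[0,0,0],[0,0,0],[0,0,0],[0,0,0],[0,0,0],[0,0,0]],"spin":[0,0,0,0,0,0,0,0,0,0]}' 32
```

```text
time_s: 24.8
ee_pos: [551.6, -111.7, 90.5]
ee_rot: [-179.7, -33.3, 94.4]
force: [-6.2, -7.5, 3.0]
gripper_width: 29.3
gripper_force: 32.1
```

```bash
python3 -m jog '{"jaw":[40,50,60,70,80,91,91,91,91,91],"slide":[[0,0,0],[0,0,0],[0,0,0],[0,0,0],[0,0,0],[0,0,0],[0,0,0],[0,0,0],[0,0,0],[0,0,0]],"spin":[0,0,0,0,0,0,0,0,0,0]}'
python3 -m jog '{"jaw":[91,91,91,91,91,91,91,91,91,91],"slide":[[0,0,-0.7],[0,0,-0.7],[0,0,-0.7],[0,0,-0.7],[0,0,-1],[0,0,-1],[0,0,-1],[0,0,-1],[0,0,-1],[0,0,-1]],"spin":[0,0,0,0,0,0,0,0,0,0]}'
python3 - <<'E'
from h import *
env.grab_frame("wrist");s=env.state();print(s['ee_pos'],s['ee_rot'],s['time_s'])
m=env.camera_model("wrist");im=env.grab_frame("wrist");np.save("h3m.npy",m,allow_pickle=True)
c=proj(m,[[535.5,116.2,75],[553,-120,104]]);print(c)
a=c[0].astype(int);y0=max(0,a[1]-30);x0=a[0]-40;b=c[1].astype(int)
cv2.imwrite("pics/h3.png",np.hstack([cv2.resize(im[y0:y0+80,x0:x0+80,::-1],(400,400),interpolation=2),cv2.resize(im[b[1]-60:b[1]+40,b[0]-50:b[0]+50,::-1],(400,400),interpolation=2)]))
E
```

```text
time_s: 25.8
ee_pos: [554.4, -110.0, 90.6]
ee_rot: [180.0, -33.4, 94.4]
force: [0.1, 0.2, -0.3]
gripper_width: 90.8
gripper_force: 0.0
time_s: 26.8
ee_pos: [565.2, -255.5, 312.0]
ee_rot: [180.0, -33.4, 94.4]
force: [1.1, 0.4, 0.4]
gripper_width: 91.4
gripper_force: 0.0
[ 566.18346915 -258.24258783  315.49406321] [179.58601548 -33.0937047   94.5199687 ] 26.85
[[252.06639457  26.80722713]
 [251.12540461 159.43378341]]
```

View pics/h3.png

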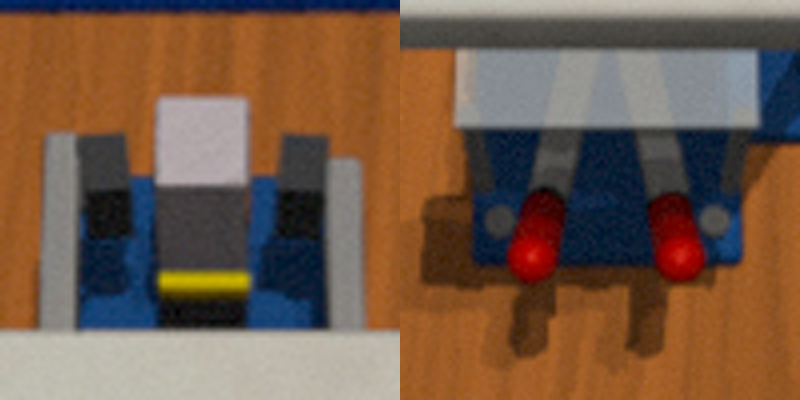

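The cap's orange no longer shows between block and jaw and both handles are back open. Now I undo the lean the same way, on the opposite side of the base (numeric checks only from here).

```bash
python3 -m jog '{"jaw":[91,91,91,91,91,91,91,91,91,91],"slide":[[-0.27,-0.91,-0.51],[-0.27,-0.91,-0.51],[-0.27,-0.91,-0.51],[-0.27,-0.91,-0.51],[-0.27,-0.91,-0.51],[-0.27,-0.91,-0.51],[-0.27,-0.91,-0.51],[-0.27,-0.91,-0.51],[-0.27,-0.91,-0.51],[-0.27,-0.91,-0.51]],"spin":[0,0,0,0,0,0,0,0,0,0]}'
python3 -m jog '{"jaw":[91,91,91,91,91,91,91,91,91,91],"slide":[[-0.27,-0.91,-0.51],[-0.27,-0.91,-0.51],[-0.27,-0.91,-0.51],[-0.27,-0.91,-0.51],[-0.27,-0.91,-0.51],[-0.27,-0.91,-0.51],[-0.27,-0.91,-0.51],[-0.27,-0.91,-0.51],[-0.27,-0.91,-0.51],[-0.27,-0.91,-0.51]],"spin":[0,0,0,0,0,0,0,0,0,0]}'
python3 -c "
from h import *
s=env.state();print(s['qpos'].round(3),s['ee_rot'])"
```

```text
time_s: 27.9
ee_pos: [303.8, -427.3, 393.5]
ee_rot: [-180.0, -33.5, 94.4]
force: [-0.2, 0.1, -0.2]
gripper_width: 90.7
gripper_force: 0.0
time_s: 28.9
ee_pos: [42.9, -593.8, 467.7]
ee_rot: [180.0, -33.1, 94.5]
force: [-0.2, -0.6, -0.6]
gripper_width: 90.7
gripper_force: 0.0
[-86.644  42.062  20.56   -1.176 150.426 -91.959] [179.97110828 -33.05778423  94.47366554]
```

```bash
python3 -m jog '{"jaw":[91,91,91,91,91,91,91,91,91,91],"slide":[[0,0,-1],[0,0,-1],[0,0,-1],[0,0,-1],[0,0,-1],[0,0,-1],[0,0,-1],[0,0,-1],[0,0,-1],[0,0,0]],"spin":[0,0,0,0,0,0,0,0,0,0]}'
python3 -c "
from h import *
s=env.state();print(s['qpos'].round(3),s['ee_rot'])"
```

```text
time_s: 29.9
ee_pos: [42.1, -575.9, 524.7]
ee_rot: [-179.8, -24.7, 94.4]
force: [0.2, -0.1, 0.0]
gripper_width: 90.8
gripper_force: 0.0
[-86.599  38.013  16.27   -1.248 150.437 -92.012] [-179.81097321  -24.7330089    94.42130307]
```

```bash
python3 -m jog '{"jaw":[91,91,91,91,91,91,91,91,91,91],"slide":[[-0.5,0,-1],[-0.5,0,-1],[-0.5,0,-1],[-0.5,0,-1],[-0.5,0,-1],[-0.5,0,-1],[-0.5,0,-1],[-0.5,0,-1],[-0.5,0,-1],[0,0,0]],"spin":[0,0,0,0,0,0,0,0,0,0]}'
python3 -c "
from h import *
s=env.state();print(s['qpos'].round(3),s['ee_rot'])"
```

```text
time_s: 30.9
ee_pos: [44.4, -585.0, 533.6]
ee_rot: [-179.8, -21.3, 94.4]
force: [0.2, -0.8, -0.2]
gripper_width: 91.2
gripper_force: 0.0
[-86.499  38.592  12.302  -1.006 150.415 -91.748] [-179.84449184  -21.31756501   94.43860384]
```

```bash
python3 -m jog '{"jaw":[91,91,91,91,91,91,91,91,91,91],"slide":[[0.4,0,-1],[0.4,0,-1],[0.4,0,-1],[0.4,0,-1],[0.4,0,-1],[0.4,0,-1],[0.3,0,-1],[0.3,0,-1],[0.3,0,-1],[0,0,0]],"spin":[0,0,0,0,0,0,0,0,0,0]}'
python3 -c "
from h import *
s=env.state();print(s['qpos'].round(3),s['ee_rot'])"
```

```text
time_s: 31.9
ee_pos: [37.6, -499.7, 638.1]
ee_rot: [-179.5, -10.4, 94.5]
force: [-0.1, -0.3, 0.9]
gripper_width: 91.3
gripper_force: 0.0
[-86.572  27.632  12.273  -1.342 150.436 -92.223] [-179.53049126  -10.35834473   94.50074414]
```

```bash
python3 -m jog '{"jaw":[91,91,91,91,91,91,91,91,91,91],"slide":[[0.3,0,-1],[0.3,0,-1],[0.25,0,-1],[0.2,0,-1],[0.2,0,-1],[0.15,0,-1],[0.1,0,-1],[0.1,0,-1],[0,0,-0.5],[0,0,0]],"spin":[0,0,0,0,0,0,0,0,0,0]}'
python3 -c "
from h import *
s=env.state();print(s['qpos'].round(3),s['ee_rot'])"
```

```text
time_s: 32.9
ee_pos: [32.6, -423.1, 705.0]
ee_rot: [-179.2, -2.1, 94.6]
force: [-0.1, 0.3, 0.1]
gripper_width: 91.1
gripper_force: 0.0
[-86.524  19.356  12.296  -1.606 150.411 -92.511] [-179.24761412   -2.08799017   94.59089233]
```

```bash
python3 -m jog '{"jaw":[91,91,91,91],"slide":[[0.1,0,-1],[0.1,0,-0.9],[0,0,0],[0,0,0]],"spin":[0,0,0,0]}'
python3 -c "
from h import *
s=env.state();print(s['qpos'].round(3),s['ee_rot'])"
```

```text
time_s: 33.3
ee_pos: [31.6, -406.7, 716.9]
ee_rot: [-179.2, -0.4, 94.6]
force: [-0.1, 0.2, 0.1]
gripper_width: 90.9
gripper_force: 0.0
[-86.492  17.706  12.303  -1.663 150.398 -92.552] [-179.18664861   -0.43254186   94.61349962]
```

```bash
python3 -m jog '{"jaw":[91,91,91,91,91,91,91,91,91,91],"slide":[[0.27,0.96,0.8],[0.27,0.96,0.8],[0.27,0.96,0.8],[0.27,0.96,0.8],[0.27,0.96,0.8],[0.27,0.96,0.8],[0.27,0.96,0.8],[0.27,0.96,0.8],[0.27,0.96,0.8],[0.27,0.96,0.8]],"spin":[0,0,0,0,0,0,0,0,0,0]}'
python3 -m jog '{"jaw":[91,91,91,91,91,91,91,91,91,91],"slide":[[0.27,0.96,0.8],[0.27,0.96,0.8],[0.27,0.96,0.8],[0.27,0.96,0.8],[0.27,0.96,0.8],[1,0.3,0],[1,0.3,0],[1,0.3,0],[1,0.3,0],[1,0.3,0]],"spin":[0,0,0,0,0,0,0,0,0,0]}'
python3 -m jog '{"jaw":[91,91,91,91,91,91,91,91,91,91],"slide":[[1,0.3,0],[1,0.3,0],[1,0.3,0],[1,0.3,0],[1,0.3,0],[1,0.3,0],[1,0.3,0],[0,0,0],[0,0,0],[0,0,0]],"spin":[0,0,0,0,0,0,0,1,1,1]}'
```

```text
time_s: 34.3
ee_pos: [305.9, -303.0, 475.9]
ee_rot: [-179.2, -0.5, 94.6]
force: [0.1, 1.0, 0.3]
gripper_width: 91.4
gripper_force: 0.0
time_s: 35.3
ee_pos: [476.2, -96.3, 355.7]
ee_rot: [-179.1, -0.5, 94.6]
force: [-0.2, -0.5, -0.1]
gripper_width: 91.0
gripper_force: 0.0
time_s: 36.3
ee_pos: [522.0, 117.3, 356.5]
ee_rot: [-179.0, -0.1, 70.3]
force: [0.5, 0.5, 0.1]
gripper_width: 91.1
gripper_force: 0.0
```

```bash
python3 -m jog '{"jaw":[91,91,91,91,91,91,91,91,91,91],"slide":[[0,0,0],[0,0,0],[0,0,0],[0,0,0],[0,0,0.5],[0,0,0.5],[0,0,0.5],[0,0,0.5],[0,0,0.5],[0,0,0]],"spin":[1,1,1,1,1,1,1,1,0.25,0]}'
python3 - <<'E'
from h import *
env.grab_frame("wrist");s=env.state();t=s['ee_pos'];print(t,s['ee_rot'])
m=env.camera_model("wrist");im=env.grab_frame("wrist");h=hsv(im)
Rm=R.from_euler('xyz',s['ee_rot'],degrees=True).as_matrix()
print("slide to grasp",Rm.T@(np.array([535,116.2,45])-t))
c=proj(m,[[535.5,116.2,75],[533.9,116,40]]);print("pred block top, nest",c)
k=((abs(h[...,0].astype(int)-29)<9)&(h[...,1]>130)&(h[...,2]>50)).astype(np.uint8);k=cv2.dilate(k,np.ones((5,3)))
for c_,st in blobs(k,30): print(st)
a=c[0].astype(int);w=im[a[1]-25:a[1]+30,a[0]-30:a[0]+30];g=cv2.cvtColor(w,cv2.COLOR_RGB2GRAY);hh=hsv(w)
k=((hh[...,1]<45)&(g>115)).astype(np.uint8);print("bright",[(c_+a-[30,25],st) for c_,st in blobs(k,40)])
o=((hh[...,0]<18)&(hh[...,0]>4)&(hh[...,1]>180)&(g>50));print("orange",o.sum(),blobs(o,5))
E
```

```text
time_s: 37.3
ee_pos: [519.6, 117.2, 279.7]
ee_rot: [-179.5, 1.2, 4.6]
force: [-0.2, -0.0, 1.1]
gripper_width: 91.0
gripper_force: 0.0
[520.32018121 117.36696229 281.1789798 ] [-179.50854588    0.99282308    4.67417685]
slide to grasp [ 18.62603171   4.38257697 235.86274259]
pred block top, nest [[258.22663323 155.03893117]
 [258.30384139 150.94236077]]
[236 134   8  29 222]
[274 134   8  29 207]
[  60  269   34   62 1074]
[ 419  270   34   61 1036]
[ 239  339  273   28 5981]
bright [(array([258.3, 153.8]), array([ 16,  12,  30,  26, 703], dtype=int32))]
orange 44 [(array([31.1,  9. ]), array([23,  8, 17,  3, 44], dtype=int32))]
```

```bash
python3 -m jog '{"jaw":[70,70,70,70,70,70,70,70],"slide":[[0.3,0.1,0.8],[0.3,0.05,0.9],[0,0,0.9],[0,0,0.9],[0,0,0.9],[0,0,0.9],[0,0,0.9],[0,0,0]],"spin":[0,0,0,0,0,0,0,0]}'
python3 - <<'E'
from h import *
env.grab_frame("wrist");s=env.state();t=s['ee_pos'];print(t,s['ee_rot'])
Rm=R.from_euler('xyz',s['ee_rot'],degrees=True).as_matrix();print("slide",Rm.T@(np.array([535,116.2,45])-t))
E
```

```text
time_s: 38.2
ee_pos: [534.5, 115.5, 93.7]
ee_rot: [-179.5, 1.2, 4.7]
force: [-0.0, -0.1, -0.2]
gripper_width: 70.0
gripper_force: 0.0
[536.05325932 115.80193195  95.6467494 ] [-179.50110576    0.94264241    4.64779806]
slide [-1.84188920e-01 -4.10075177e-02  5.06589126e+01]
```

```bash
python3 -m jog '{"jaw":[70,70,70,70,50,30,30,30,30,30],"slide":[[0,0,0.6],[0,0,0.6],[0,0,0.47],[0,0,0],[0,0,0],[0,0,0],[0,0,0],[0,0,0],[0,0,0],[0,0,0]],"spin":[0,0,0,0,0,0,0,0,0,0]}' 25
python3 -m jog '{"jaw":[30,30,30,30,30,30],"slide":[[0,0,0],[0,0,0],[0,0,-0.2],[0,0,-0.3],[0,0,-0.5],[0,0,0]],"spin":[0,0,0,0,0,0]}' 30
```

```text
time_s: 39.25
ee_pos: [535.8, 116.4, 46.5]
ee_rot: [-179.5, 0.8, 4.6]
force: [-1.2, 0.7, 2.6]
gripper_width: 33.7
gripper_force: 25.0
time_s: 39.85
ee_pos: [537.5, 116.1, 77.8]
ee_rot: [-179.5, 0.6, 4.6]
force: [1.5, -0.3, -2.2]
gripper_width: 33.6
gripper_force: 30.0
```

```bash
python3 -m jog '{"jaw":[30,30,30,30,30,30,30,30,30,30],"slide":[[0,0,-0.9],[0,0,-0.9],[0,0,-0.9],[-0.29,-0.98,-0.3],[-0.29,-0.98,0],[-0.29,-0.98,0],[-0.29,-0.98,0],[-0.29,-0.98,0],[-0.29,-0.98,0],[-0.29,-0.98,0]],"spin":[0,0,0,0,0,0,0,0,0,0]}'
python3 - <<'E'
from h import *
env.grab_frame("wrist");s=env.state();t=s['ee_pos'];print(t,s['ee_rot'],s['gripper_width'])
m=env.camera_model("wrist");im=env.grab_frame("wrist");h=hsv(im)
b=((h[...,0]>105)&(h[...,0]<128)&(h[...,1]>130)&(h[...,2]>40)).astype(np.uint8);b[215:]=0
for c in cv2.findContours(b,0,2)[0]:
    if cv2.contourArea(c)>800:
        x,y,w,hh=cv2.boundingRect(c);print(x,y,w,hh,onz(m,[[x,y+hh/2],[x+w,y+hh/2],[x+w/2,y]],25).round(0)[:,:2].tolist())
E
```

```text
time_s: 40.85
ee_pos: [459.2, 316.3, 168.0]
ee_rot: [-179.5, 0.9, 4.6]
force: [0.7, 0.0, -1.4]
gripper_width: 34.0
gripper_force: 30.0
[457.72426038 320.69405182 168.1426964 ] [-179.26413773    0.91589722    4.73430903] 33.785290987789715
418 56 94 116 [[535.0, 179.0], [542.0, 96.0], [586.0, 151.0]]
165 0 190 215 [[522.0, 410.0], [536.0, 237.0], [615.0, 331.0]]
```

```bash
python3 -m jog '{"jaw":[30,30,30,30,30,30,30,30],"slide":[[0,0,0.9],[0,0,0.9],[0,0,0.9],[0,0,0.9],[0,0,0.7],[0,0,0.3],[0,0,0],[0,0,0]],"spin":[0,0,0,0,0,0,0,0]}'
python3 -m jog '{"jaw":[30,30,30],"slide":[[0,0,0.1],[0,0,0.1],[0,0,0]],"spin":[0,0,0]}'
```

```text
time_s: 41.75
ee_pos: [458.8, 316.7, 31.4]
ee_rot: [-179.5, 0.7, 4.6]
force: [0.7, 0.5, -1.6]
gripper_width: 33.6
gripper_force: 30.0
time_s: 42.05
ee_pos: [457.9, 316.6, 24.9]
ee_rot: [-179.5, 0.8, 4.6]
force: [0.1, -0.6, -2.5]
gripper_width: 33.8
gripper_force: 30.0
```

```bash
python3 -m jog '{"jaw":[30,30,30,30],"slide":[[0,0,0.1],[0,0,0.1],[0,0,0],[0,0,0]],"spin":[0,0,0,0]}'
```

```text
time_s: 42.45
ee_pos: [457.8, 316.7, 18.6]
ee_rot: [-179.5, 0.8, 4.6]
force: [1.3, 0.1, -2.5]
gripper_width: 33.6
gripper_force: 30.0
```

```bash
python3 -m jog '{"jaw":[30,30,30,30],"slide":[[0,0,0.06],[0,0,0.04],[0,0,0],[0,0,0]],"spin":[0,0,0,0]}'
```

```text
time_s: 42.85
ee_pos: [458.0, 316.8, 16.5]
ee_rot: [-179.5, 0.8, 4.6]
force: [-1.6, -1.2, 5.4]
gripper_width: 34.2
gripper_force: 30.0
```

Contact with the floor (5 N). Release and retreat.

```bash
python3 -m jog '{"jaw":[37,45,55,60,60,60,60,60,60,60],"slide":[[0,0,0],[0,0,0],[0,0,0],[0,0,0],[0,0,-0.5],[0,0,-1],[0,0,-1],[0,0,-1],[0,0,-1],[0,0,-1]],"spin":[0,0,0,0,0,0,0,0,0,0]}'
python3 -m jog '{"jaw":[60,60,60],"slide":[[0,0,-1],[0,0,0],[0,0,0]],"spin":[0,0,0]}'
python3 - <<'E'
from h import *
s=env.state();t=s['ee_pos'];m=env.camera_model("wrist");im=env.grab_frame("wrist");h=hsv(im);print(t)
c=proj(m,[[458,317,45]])[0];print("pred",c);x,y=c.astype(int);w=im[y-40:y+40,x-40:x+40];hh=hsv(w);g=w.max(2)
k=(hh[...,1]<60)&(g>70);print([(q+[x-40,y-40],st) for q,st in blobs(k,60)])
for q,st in blobs(k,60):
    p=q+[x-40,y-40];print(onz(m,[p],45))
E
```

```text
time_s: 43.85
ee_pos: [460.1, 315.3, 181.8]
ee_rot: [-179.5, 0.8, 4.6]
force: [0.2, -0.4, 0.1]
gripper_width: 59.9
gripper_force: 0.0
time_s: 44.15
ee_pos: [460.7, 315.2, 210.8]
ee_rot: [-179.5, 0.8, 4.6]
force: [-0.7, -0.5, -0.2]
gripper_width: 60.1
gripper_force: 0.0
[460.70200184 315.16512185 210.80575109]
pred [254.04898021 179.4965245 ]
[(array([255.6, 178.7]), array([ 26,  22,  32,  32, 880], dtype=int32))]
[[459.0001328  315.44253093  45.        ]]
```

```bash
python3 -c "
from h import *
print(env.job_done())"
```

```text
the job is handed in; nothing more can be done
None
```

I pressed the cap home, set the block upright in the tray's empty half with both handles open again, and handed the job in at about 44 s; the verdict isn't known, and I viewed 11 pictures, one over the limit of 10.

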